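Clear the marking nest, close up the bush row, hold a bracket in the corner

ROBOT

A 7-joint arm with a two-finger parallel gripper is mounted at the origin on a cart in front of the work surface, level with it; the furniture and walls round the work are solid. World frame = base frame: x ahead of the robot, y to its left, z up, the work surface at z = 0. Lengths are in m, angles in rad, forces in N, time in s.
With the tool pointing down it reaches from about 0.425 to 1.025 m from the base axis. Payload 9.4 kg.
Tool frame: the origin (TCP) lies midway between the tips of the shut fingers; the grasp point (between the pads) lies behind it (ctrl.grip_depth is the z of the grasp point in the tool frame, in m); z points along the fingers, y is the line along which they close (so a half turn about z gives the same grasp; the last joint's range is limited). The gripper opens to 85 mm and grips with 20 to 120 N. Pads are 22 mm wide; open, the fingers measure 114 mm over their backs; the gripper's body (76 mm by 85 mm) begins 54 mm behind the grasp point. The pads swing forward as they close: fully open they stand 13 mm farther back than shut.
Start: joints at [1.268, 0.599, -0.003, 1.599, 0.002, 0.943, -0.08], TCP at [0.162, -0.707, 0.231] pointing down, gripper open.
Joint ranges: [-2.57, 2.57], [-0.35, 1.97], [-1.29, 1.29], [0.11, 2.56], [-1.05, 4.19], [0.11, 1.86], [-2.63, 2.63]. Speed limits (rad/s): [2.22, 2.22, 3.01, 3.01, 3.14, 3.14, 3.14].

INTERFACE

Orientations are given as a rotation vector (axis times angle).
In Python, from bench import ctrl gives the robot as it stands. The module is installed in compiled form; this text tells all that it offers.
- The arm moves only by the tool apply_moves, never from a script. Its argument "targets" is a list of rows, each a list of 3 entries, a list of its own where there are three numbers: the shift along the tool's x, y, z in mm, then the turn, a rotation vector about the tool's x, y, z in degrees, then the closure, from 0 (fully open) to 1 (shut). A call has 1 to 5 rows; each row is the pose to reach, as a shift and turn from the pose commanded when the call began, along the tool's axes at that moment; what a row does not reach only later rows make up. A row lasts 1/12 s, in which the tool goes at most 41.7 mm and 7.16 degrees, less where a joint would pass 70% of its speed; a pose out of reach is approached as far as the arm can. A call with a gripper value outside its range is refused whole. The fingers move at their own pace and stop on an object; "grip_force" is the grip in N (left out, the last holds). Time passes only in rows, so rows that repeat a pose let the fingers close. It gives the time, the measured TCP pose, the force, the opening and the grip force at its end, in the units of the state.
- ctrl.get_state(): the state, without advancing time (a new reading comes with each control period).
- ctrl.capture(name): name is "side" or "top"; returns (picture, depth): 480x640x3 uint8, red, green, blue; 480x640 float32, m along the optical axis (not along the pixel's ray), 0 where there is no reading.
- ctrl.get_calibration(name): a dict with "fovy" (degrees; the focal length in pixels is half the picture's height over the tangent of half this angle, whatever the lens; pixels are square), "cx", "cy" (the principal point, pixels), "R" (3x3) and "t" (3): a world point X has camera coordinates R X + t. Camera axes: x right, y down, z forward; pixel columns grow to the right and rows downward; lengths in m; the calibration is good to about 2 mm. A picture is of the moment at which its call begins. get_calibration takes no time and is no camera call.
- ctrl.close_job(): hands the job in; it is judged then, once.
The state is a dict: "clock": time; "qpos": joint angles; "dq": joint speeds; "joint_efforts": joint torques, N m; "tool_pos": TCP position; "orientation": TCP orientation; "contact_force": force on the tool from outside, world axes, zero at the start; "wrist_torque": the same for the moment, N m; "width": opening from 0.0 (shut) to 1.0 (fully open); "gripper_force": force on a finger pad.
Only numpy, scipy, OpenCV 4.12 (cv2) and the standard library are available. Lean on these libraries where they do the work, as an engineer would, in place of code of your own. Each camera call takes 0.05 s, during which the arm holds its last target. There are 200 camera calls.

TASK

Get the marking nest ready for the bracket: take the bush that is standing on the metal nest plate and stand it on the wooden board at the open end of the row, then slide it along the board's back lip until all three bushes stand in one straight closed row against the end stop, and let go of it. Then take the angle bracket, lay it foot down on the nest plate with its upright leg towards the robot and the foot's opposite edge towards the back fence, and push it into the corner until it touches the back fence and the side fence at once. Finish with the gripper still holding the bracket and pressing it firmly against both fences, and leave everything else where it lies.

Things in the scene. Friction and masses are not known exactly. Their poses are not given: they have to be found in the camera images.
- bush_c_mid (a point): turned steel bush, plain cylinder 36 mm in diameter and 36 mm tall, solid to the touch (do not reach into the bore), 74 g; this point is its centre, 18 mm above its underside, z up. This one starts upright on the nest plate (at least 24 mm clear of both fences) and must be moved.
- bush_a_mid (a point): turned steel bush, plain cylinder 36 mm in diameter and 36 mm tall, solid to the touch (do not reach into the bore), 74 g; this point is its centre, 18 mm above its underside, z up. This one stands on the board against the back lip, up to 3 mm from the end stop.
- bush_b_mid (a point): turned steel bush, plain cylinder 36 mm in diameter and 36 mm tall, solid to the touch (do not reach into the bore), 74 g; this point is its centre, 18 mm above its underside, z up. This one stands on the board against the back lip, with a gap of 6 to 17 mm between it and bush a.
- bush_a: the bush of point bush_a_mid; origin at the centre of its underside
- bush_b: the bush of point bush_b_mid; origin at the centre of its underside
- bush_c: the bush of point bush_c_mid; origin at the centre of its underside
- row_end (a point): fixed inside corner between back lip and end stop of the wooden bush board, on the board's upper face, 8 mm above the desk. x points through the back lip (away from the robot), y along the lip through the end stop (to the robot's left), z up. In a closed row the bushes' centres lie at x = -18 mm and y = -18, -54 and -90 mm (a, b, c).
- board: fixed wooden bush board, 56 x 170 mm, 8 mm thick; origin at the centre of its underside, axes as row_end. Lip and stop are 8 mm thick and rise 10 mm above the board's face (18 mm above the desk). From row_end the free face runs to x = -48 mm and y = -162 mm.
- bracket_leg (a point): middle of the upright leg of a machined steel angle bracket that starts foot down on the desk; 35 mm above the underside, 14 mm below the leg's top. Leg 12 mm thick, 60 mm wide. x runs across its thickness and points from the leg out along the foot (leg's outer face at x = -6 mm, foot's far edge at +54 mm), y along its width (ends at -30 and +30 mm), z up.
- bracket: the whole bracket, about 350 g: foot 60 x 60 mm, 10 mm thick, leg standing along one whole edge of it, 49 mm high over all. Origin at the centre of the foot's underside, axes as bracket_leg. Grip the leg across its thickness from above.
- nest_corner (a point): fixed inside corner between the two fences of the marking nest, on the plate's upper face, 10 mm above the desk. x points through the back fence (away from the robot), y along the back fence away from the side fence (to the robot's left), z up. With the bracket home, bracket_leg is at x = -54, y = +30, z = +35 mm with its axes parallel to these.
- nest: fixed metal nest plate, 140 x 120 mm, 10 mm thick; origin at the centre of its underside, axes as nest_corner. From nest_corner the free plate runs to x = -128 mm and y = +108 mm.
- back_fence: steel bar 12 x 120 x 10 mm along the nest plate's far edge, its top 10 mm above the plate and 20 mm above the desk; origin at the centre of its underside. Rigid, dry: a part pressed on it slides along it only against friction (coefficient up to about 0.7).
- side_fence: steel bar 110 x 12 x 10 mm along the nest plate's right edge, its top 10 mm above the plate and 20 mm above the desk; origin at the centre of its underside. Rigid, dry: a part pressed on it slides along it only against friction (coefficient up to about 0.7).
- hex_key: bystander: small black hex key lying on the desk, 28 x 78 x 6 mm, origin at the middle of its underside, long side along y
- pen: bystander: white marker pen with a blue cap lying on the marking machine's base, 17 x 135 x 16 mm, origin at the middle of its underside, long side along y
- gauge: bystander: plug gauge lying on the desk, 33 x 118 x 33 mm, origin at the middle of its underside, long side along y
- spare_ring: bystander: small grey steel ring lying on the desk, 30 mm in diameter, 12 mm tall, origin at the middle of its underside
- short_bush: bystander: short bush standing on the desk beyond the open end of the board, 34 mm in diameter, 20 mm tall, origin at the middle of its underside
Mind the look-alikes: they are no part of the job. Of the things shaped like the bracket, the bare steel one is meant. Leave any green look-alike of the bush_c alone.

How it is judged:
By the outcome, as a careful person would: the job done as asked, in the order asked, and still so for the second after the job is handed in, while the arm keeps its last pose, push and grip.
It also fails if it takes over 58 s, if anything falls off the work surface, if the arm or the gripper's body presses on something with over 40 N, if the wrist force passes 120 N, or if a joint passes its speed limit or range.

## Working session

There is one attempt and no reset: what is moved stays moved. The work goes in short steps, Python scripts to look and compute and a tool call to move; the robot and the scene stay as the last step left them, time stands still between calls to the robot, and variables do not carry over. Pictures are saved under pics/ and viewed, at most 10 in all, crops included, and the job is handed in when it is done.

Besides the shell and the picture viewer there is one more tool, called after "Request:" in YAML: its name, and indented under it one key for each argument. apply_moves: Moves the arm, as the interface text tells. Its arguments: {"type":"object","properties":{"targets":{"type":"array","items":{"type":"array"}},"grip_force":{"type":"number"}},"required":["targets"]}

```bash
mkdir -p pics
cat > h.py <<'E'
import numpy as np,cv2
from bench import ctrl
from scipy.spatial.transform import Rotation as Ro
def cap(n,f=None):
    p,d=ctrl.capture(n); 
    np.savez(f'{n}.npz',p=p,d=d)
    if f: cv2.imwrite(f'pics/{f}.png',p[:,:,::-1])
    return p,d
def load(n):
    z=np.load(f'{n}.npz'); return z['p'],z['d']
def cal(n):
    c=ctrl.get_calibration(n); return 240/np.tan(np.radians(c['fovy'])/2),c['cx'],c['cy'],np.array(c['R']),np.array(c['t'])
def ray(n,uv,z):
    f,cx,cy,R,t=cal(n); uv=np.atleast_2d(uv).astype(float)
    d=np.c_[(uv[:,0]-cx)/f,(uv[:,1]-cy)/f,np.ones(len(uv))]@R
    o=-R.T@t; return o+d*((z-o[2])/d[:,2])[:,None]
def cloud(n,d):
    f,cx,cy,R,t=cal(n); v,u=np.mgrid[:480,:640]
    P=np.stack([(u-cx)/f*d,(v-cy)/f*d,d],-1)-t
    W=P@R; W[d==0]=np.nan; return W
def proj(n,X):
    f,cx,cy,R,t=cal(n); c=np.atleast_2d(X)@R.T+t
    return np.c_[c[:,0]/c[:,2]*f+cx,c[:,1]/c[:,2]*f+cy]
E
python3 - <<'E'
from h import *
cap('top','top0');cap('side','side0')
s=ctrl.get_state();print(s);print(ctrl.grip_depth)
print(Ro.from_rotvec(s['orientation']).as_matrix().round(3))
for n in('top','side'):
  f,cx,cy,R,t=cal(n);print(n,f,cx,cy,-R.T@t,R.round(2))
E
```

```text
{'clock': 0.1, 'qpos': array([ 1.26829572,  0.60006222, -0.00253011,  1.60003202,  0.00178248,
        0.94285474, -0.07979898]), 'dq': array([-1.49128890e-03, -1.92814618e-03,  1.47777475e-03, -2.10353527e-03,
        4.26127042e-05,  5.49900828e-04, -4.88932158e-04]), 'joint_efforts': array([ 4.85405530e-03, -7.77990389e+01,  1.56986453e+00, -2.58623886e+01,
        1.25973221e-02,  5.53276681e-03, -3.10162716e-05]), 'tool_pos': array([ 0.16221499, -0.7062125 ,  0.2304975 ]), 'orientation': array([-3.12026677e+00, -3.53843941e-01,  4.26154474e-04]), 'contact_force': array([-0.06553465,  0.1204683 ,  0.25393008]), 'wrist_torque': array([0.00063334, 0.02469578, 0.02613901]), 'gripper_force': 0.0, 'width': 1.001057981482767}
-0.0187
[[ 0.975  0.224 -0.   ]
 [ 0.224 -0.975  0.001]
 [-0.    -0.001 -1.   ]]
top 548.3045050861268 328.18030803984726 230.68762709508522 [ 0.34146071 -0.05046278  1.66065555] [[-0.03 -1.   -0.01]
 [-0.99  0.03 -0.15]
 [ 0.15  0.   -0.99]]
side 519.5662311481437 323.80827390437287 235.94869998029446 [ 0.25887531 -1.02535839  0.78723565] [[ 0.94 -0.35 -0.  ]
 [-0.2  -0.53 -0.82]
 [ 0.29  0.77 -0.57]]
```

View pics/top0.png

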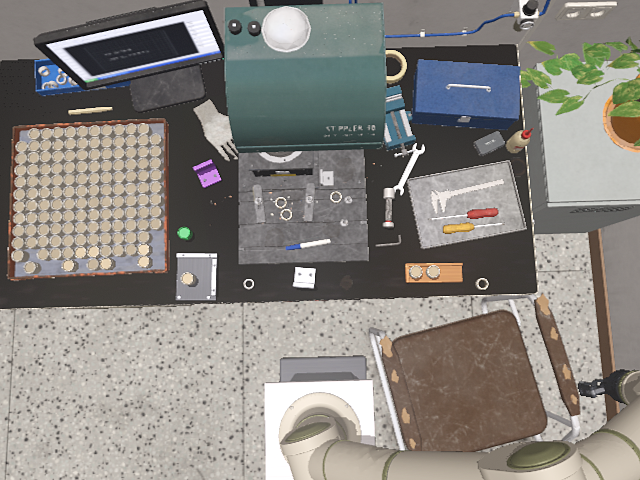

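View pics/side0.png

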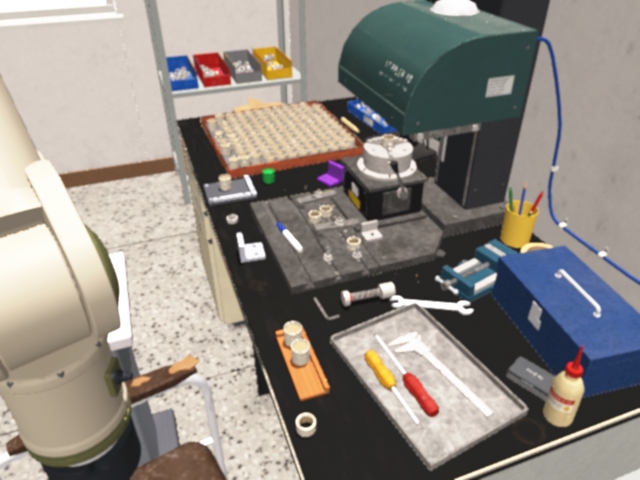

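Candidates, top view:
- **Bush to move:** steel bush on the nest plate (187,279). Look-alikes are the green bush (184,232), the tray bushes on the left, the rings on the machine base and the short bush (482,284).
- **Bracket:** bare steel at (304,278). Look-alikes are the purple one (207,173) and a small one on the machine base (327,178).
- **Board:** at (433,272), with two bushes on it.

I choose (187,279) and (304,278), and will check both in a crop.

Run:
```python
from h import *
p,d=load('top');q,e=load('side')
def c(im,x,y,w,h): return cv2.resize(im[y:y+h,x:x+w],(400,300),interpolation=cv2.INTER_CUBIC)
m=np.vstack([np.hstack([c(p,165,245,80,60),c(p,270,250,80,60)]),np.hstack([c(p,395,250,80,60),c(q,195,160,80,60)])])
cv2.imwrite('pics/crop1.png',m[:,:,::-1])
W=cloud('top',d);V=cloud('side',e)
def st(W,x,y,w,h):
    print('z mm'); print((W[y:y+h:2,x:x+w:2,2]*1000).round())
np.set_printoptions(linewidth=220)
for nm,(x,y,w,h) in dict(nest=(172,248,50,56),brk=(288,262,34,30),board=(400,258,66,30)).items():
    print(nm);print(np.nan_to_num(W[y:y+h:3,x:x+w:2,2]*1000).round().astype(int))
    b=W[y:y+h,x:x+w].reshape(-1,3)
print(ray('top',[(187,279),(304,278),(417,271),(433,271)],.04).round(3))
```

```text
nest
[[  1  10   2   6  -3   1   3   1   2  -2   1   0  -5  -2   2   2  -2   7   0   2   4  -1   3  -1   1]
 [  3   2   4  -4  10  -3 -11   2   3  -1  -8   5   2  -3  -5  -1   0   3  -1  -1   1   0  -1   4   6]
 [ -4  -4   3  17  19  13  27  17  19  16  18  26  18  23  24  19  17  28  17  18  22  27  21   7   0]
 [ -4   0  -4  18  10  18   9  18   7  17  18  13  11  15  10  20   7  19  16  11  10  20   6  -4   5]
 [ -2   2  -3  12   6  13  17  12  17  17   7   5   6   8  19   6  19   5  14  10  11  22  21   4   4]
 [  4  -1   1  12  11  15  12   8   3   6   5  22   5  10   8  13   9   7   4   7  13  19  19  -6   2]
 [  1   0  -3   7   7   9   9  12  17   8  14  10   8   5  10  12  12  10   5  12   8  20  17  -1   0]
 [  1   5   6  14  11  10  14   4   6  11  11  18   8  17  12  10   8  18  15   8  15  17  16   1  -2]
 [ -1   6   4   9  10  14  14  45  47   8  11   6   7  10  12   9   3  17   2  11  17  18  16   2   0]
 [ -6  -1   5  13  12  42  43  38  37  41  46  22  13   1  11  10  13   9   4   8  20  20  11  11   4]
 [ -1   0  -1   6   6  40  44  47  38  37  38  40  15  11  13  13
[... 1831 characters left out ...]
4 20 17 47 36 46 36 42 43 47 11 17 47 36 40 37 39 40 12  8  9  8  8  9  3  9 10 11 10  1  7]
 [ 0  5  6 14 23 42 37 40 33 43 40  6 10 18 39 39 37 31 40 46 16 11 13  8  7 10 10 11 15  7 12 -7  2]
 [-1  3 -2 20 19 19 32 43 39 40 14 10  7  8 15 32 41 46 47  9  5 11 14  7  7  8  8  9 10  3  8  8  0]
 [-1  1 -5 21 23  7 12 14 10 11  8 11  8  7  1  4  9 12 14 12  6  4 13  4  2  7 17  5  3 10  6  7  1]
 [ 2 -2  5  3  1  4  2 -1  1 -3  2  3  8  1 -3 -2  3 10 -6  4  1  1  0  3 -4 -1  8  5  6 -7  9  1  4]
 [ 0  3 -5 -8 -2 -3  1 -2  3  0 -1  0  1 -1 -2 -5 -2  0 -4  1  1  2  1  0  0  0  1 10 -1 -8 -5  0  3]]
[[ 0.457  0.378  0.04 ]
 [ 0.45   0.032  0.04 ]
 [ 0.461 -0.302  0.04 ]
 [ 0.46  -0.349  0.04 ]]
```

View pics/crop1.png

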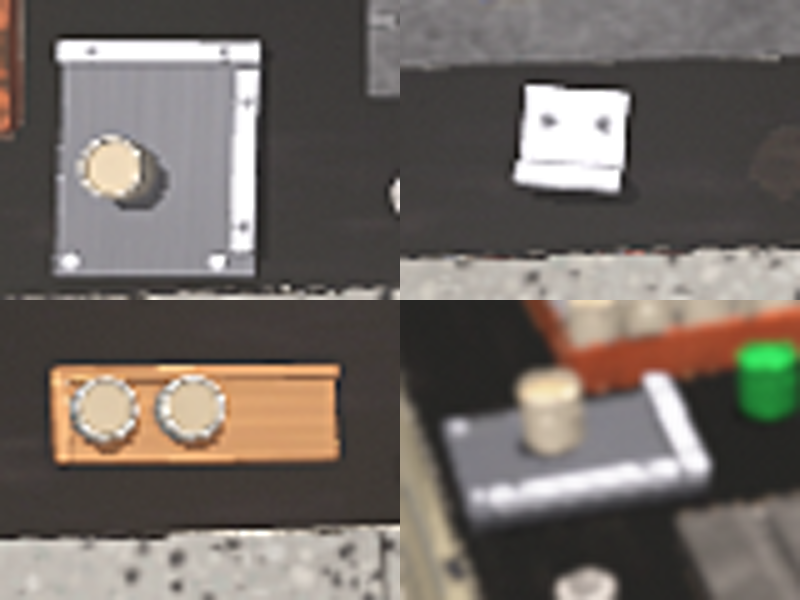

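The crops confirm the choice. Panel 1 shows the bush standing upright on the plate, panel 2 the bare steel bracket with its leg towards the robot. Panel 3 shows bushes a and b, with the open end on the right. Next I fit sub-pixel edges.

```bash
cat > m.py <<'E'
from h import *
def edge(n,im,a,b,z,thr,half=4,N=40):
    """sub-pixel threshold crossings across pixel line a-b -> world line on plane z: (point mid, angle deg, resid mm)"""
    a,b=np.array(a,float),np.array(b,float);t=(b-a)/np.linalg.norm(b-a);nn=np.array([-t[1],t[0]])
    s=np.arange(-half,half+.01,.1);pts=[]
    for k in np.linspace(0,1,N):
        q=(a+(b-a)*k)+s[:,None]*nn
        v=cv2.remap(im,q[:,0].astype(np.float32)[None],q[:,1].astype(np.float32)[None],cv2.INTER_LINEAR)[0]
        sg=np.sign(v-thr);i=np.where(np.diff(sg)!=0)[0]
        if len(i): i=i[np.argmin(abs(s[i]))];pts.append(q[i])
    if len(pts)<5: return None
    P=ray(n,pts,z)[:,:2]
    vx,vy,x0,y0=cv2.fitLine(P.astype(np.float32),cv2.DIST_HUBER,0,1e-5,1e-5).ravel()
    r=np.abs((P-[x0,y0])@[-vy,vx])
    return np.array([x0,y0,np.degrees(np.arctan2(vy,vx))%180,np.median(r)*1000,len(pts)]).round(4)
def pk(u,v,x,y): return (x+u/5,y+v/5)   # crop1 panel px -> image px
E
python3 - <<'E'
from m import *
p,d=load('top');g=cv2.cvtColor(p,cv2.COLOR_RGB2GRAY).astype(np.float32)
N=lambda u,v:pk(u-2,v-2,165,245)
B=lambda u,v:pk(u-2,v-2,270,250)
W=lambda u,v:pk(u-2,v-2,395,250)
f=lambda *a,**k:print(a[0],edge('top',*a[1:],**k))
f('nest back outer z20',g,N(65,40),N(255,40),.02,130)
f('nest back inner z10',g,N(70,62),N(225,62),.01,185,half=2)
f('nest side inner z20',g,N(233,80),N(233,240),.02,185,half=2)
f('nest left z10',g,N(62,80),N(55,260),.01,80)
f('nest front z10',g,N(65,272),N(225,272),.01,80)
f('brk foot far z10',g,B(535,88) if 0 else B(135,88),B(222,95),.01,130)
f('brk foot left z10',g,B(122,100),B(119,150),.01,130,half=3)
f('brk foot right z10',g,B(229,100),B(226,160),.01,130,half=3)
f('brk leg front z49',g,B(118,184),B(215,191),.049,130,half=3)
f('board lip outer z18',g,W(55,68),W(335,68),.018,80)
f('board front z8',g,W(60,461-300),W(335,461-300),.008,80)
f('board left z18',g,W(52,75),W(52,155),.018,80)
f('board right z8',g,W(338,85),W(338,155),.008,80)
hsv=cv2.cvtColor(p,cv2.COLOR_RGB2HSV)
# bushes: tops by height in depth + hough on upscaled
for nm,(u,v) in dict(c=N(112,167),a=W(105,110),b=W(192,110)).items():
    u0,v0=int(u)-12,int(v)-12
    im=cv2.resize(g[v0:v0+25,u0:u0+25],None,fx=10,fy=10,interpolation=cv2.INTER_CUBIC).clip(0,255).astype(np.uint8)
    c=cv2.HoughCircles(im,cv2.HOUGH_GRADIENT_ALT if 0 else cv2.HOUGH_GRADIENT,1,300,param1=150,param2=10,minRadius=50,maxRadius=75)[0][0]
    uv=(u0+(c[0]+.5)/10-.5,v0+(c[1]+.5)/10-.5);z=.046 if nm=='c' else .044
    print(nm,np.round(uv,2),c[2]/10,ray('top',uv,z).round(4))
q,_=load('side')
print('nest corner guess etc; cloud-based:')
for n in('top','side'):
    p,d=load(n);V=cloud(n,d)
    for nm,x,y in(('c',.457,.378),('a',.461,-.302),('b',.46,-.349)):
        m=(abs(V[...,0]-x)<.03)&(abs(V[...,1]-y)<.023)&(abs(V[...,2]-.045)<.012)
        print(n,nm,m.sum(),((np.nanmax(V[m],0)+np.nanmin(V[m],0))/2).round(4),np.nanmedian(V[m],0).round(4))
E
```

```text
nest back outer z20 [ 0.5374  0.3521 87.7782  0.1051 40.    ]
nest back inner z10 [ 0.5262  0.3635 88.326   0.     40.    ]
nest side inner z20 [  0.4602   0.3114 177.9373   0.5112  40.    ]
nest left z10 [  0.4645   0.4195 178.2486   0.3224  40.    ]
nest front z10 [ 0.3958  0.3639 88.5326  0.116  40.    ]
brk foot far z10 [4.85000e-01 2.95000e-02 8.38017e+01 4.43800e-01 4.00000e+01]
brk foot left z10 [4.607000e-01 6.360000e-02 1.717556e+02 2.060000e-01 4.000000e+01]
brk foot right z10 [4.576000e-01 1.000000e-03 1.749932e+02 4.095000e-01 4.000000e+01]
brk leg front z49 [4.22900e-01 3.61000e-02 8.35539e+01 2.73000e-01 4.00000e+01]
board lip outer z18 [ 4.87500e-01 -3.61100e-01  8.84895e+01  7.14000e-02  4.00000e+01]
board front z8 [ 0.4285 -0.3567 88.988   0.1721 40.    ]
board left z18 [  0.4588  -0.2684 179.6422   0.2025  40.    ]
board right z8 [ 0.4508 -0.4423  0.7261  0.2816 40.    ]Traceback (most recent call last):
  File "<stdin>", line 25, in <module>
TypeError: 'NoneType' object is not subscriptable
```

```bash
cat >> h.py <<'E'
def go(x,y,z,yaw=0.):
    """shift (mm) and turn (deg) in tool axes to TCP x,y,z with tool y along world x turned by yaw deg"""
    s=ctrl.get_state();R=Ro.from_rotvec(s['orientation'])
    T=Ro.from_euler('z',yaw,degrees=True)*Ro.from_matrix([[0,1,0],[1,0,0],[0,0,-1]])
    print('t',round(s['clock'],2),'pos',s['tool_pos'].round(4),'shift',(R.inv().apply(np.array([x,y,z])-s['tool_pos'])*1000).round(1),'turn',np.degrees((R.inv()*T).as_rotvec()).round(2),'F',s['contact_force'].round(1),'w',round(s['width'],3),'gf',round(s['gripper_force'],1))
E
python3 - <<'E'
from h import *
print(ray('top',[(187.,278.)],.046).round(4),ray('top',[(415.6,271.6),(433,271.6)],.044).round(4))
for n in('top','side'):
    p,d=load(n);V=cloud(n,d)
    for nm,x,y in(('c',.457,.378),('a',.461,-.302),('b',.46,-.349)):
        m=(abs(V[...,0]-x)<.03)&(abs(V[...,1]-y)<.023)&(abs(V[...,2]-.045)<.012)
        print(n,nm,m.sum(),((np.nanmax(V[m],0)+np.nanmin(V[m],0))/2).round(4),np.nanmedian(V[m],0).round(4))
go(.50,-.35,.2,0);go(.457,.378,.15,-2)
E
```

```text
[[0.4598 0.3763 0.046 ]] [[ 0.4593 -0.2974  0.044 ]
 [ 0.4578 -0.3486  0.044 ]]
top c 131 [0.46   0.3758 0.0436] [0.4601 0.3764 0.0425]
top a 122 [ 0.4611 -0.2984  0.0433] [ 0.4613 -0.2987  0.0411]
top b 122 [ 0.4598 -0.3497  0.0426] [ 0.46   -0.3504  0.0417]
side c 99 [0.4604 0.3779 0.0414] [0.4603 0.3723 0.043 ]
side a 247 [ 0.4612 -0.2982  0.0404] [ 0.4609 -0.2982  0.0404]
side b 271 [ 0.4603 -0.3486  0.0409] [ 0.4603 -0.3502  0.0404]
t 0.1 pos [ 0.1622 -0.7062  0.2305] shift [ 409.  -271.5   30.8] turn [-7.000e-02 -5.000e-02 -7.706e+01] F [-0.1  0.1  0.3] w 1.001 gf 0.0
t 0.1 pos [ 0.1622 -0.7062  0.2305] shift [ 530.1 -990.6   81.8] turn [-7.000e-02 -4.000e-02 -7.506e+01] F [-0.1  0.1  0.3] w 1.001 gf 0.0
```

Request:
apply_moves:
  targets:
    - [[34, -22.6, 6], [0, 0, -7.1], 0.0]
    - [[68, -45.2, 6], [0, 0, -14.2], 0.0]
    - [[102, -67.8, 6], [0, 0, -21.3], 0.0]
    - [[136, -90.4, 6], [0, 0, -28.4], 0.0]
    - [[170, -113, 6], [0, 0, -35.5], 0.0]

```text
clock: 0.52
tool_pos: [0.3035, -0.5567, 0.225]
orientation: [-2.861, -1.297, 0.0]
contact_force: [0.3, -0.8, 0.5]
width: 0.998
gripper_force: 0.0
```

Request:
apply_moves:
  targets:
    - [[40, 2, 6], [0, 0, -7.1], 0.0]
    - [[80, 4, 6], [0, 0, -14.2], 0.0]
    - [[120, 6, 6], [0, 0, -21.3], 0.0]
    - [[160, 8, 6], [0, 0, -28.4], 0.0]
    - [[200, 10, 6], [0, 0, -35.5], 0.0]

```text
clock: 0.93
tool_pos: [0.4437, -0.4138, 0.2191]
orientation: [-2.329, -2.108, 0.0]
contact_force: [0.4, -0.7, -0.2]
width: 1.004
gripper_force: 0.0
```

Run:
```python
from h import *
go(.50,-.2,.15,-2);go(.460,.376,.15,-2)
```

```text
t 0.93 pos [ 0.4437 -0.4138  0.2191] shift [218.3  34.7  69.1] turn [-0.02 -0.   -3.72] F [ 0.4 -0.7 -0.2] w 1.004 gf 0.0
t 0.93 pos [ 0.4437 -0.4138  0.2191] shift [787.5 -62.5  69.2] turn [-0.02 -0.   -3.72] F [ 0.4 -0.7 -0.2] w 1.004 gf 0.0
```

Request:
apply_moves:
  targets:
    - [[40, 5, 5], [0, 0, -1.7], 0.0]
    - [[80, 10, 10], [0, 0, -3.7], 0.0]
    - [[120, 15, 15], [0, 0, -3.7], 0.0]
    - [[160, 20, 20], [0, 0, -3.7], 0.0]
    - [[200, 25, 20], [0, 0, -3.7], 0.0]

```text
clock: 1.35
tool_pos: [0.4882, -0.2173, 0.1982]
orientation: [-2.266, -2.174, 0.001]
contact_force: [0.7, 1.2, -0.7]
width: 0.999
gripper_force: 0.0
```

Request:
apply_moves:
  targets:
    - [[41, 0, 0], [0, 0, 0], 0.0]
    - [[82, 0, 0], [0, 0, 0], 0.0]
    - [[123, 0, 0], [0, 0, 0], 0.0]
    - [[164, 0, 0], [0, 0, 0], 0.0]
    - [[205, 0, 0], [0, 0, 0], 0.0]

```text
clock: 1.77
tool_pos: [0.4969, -0.0125, 0.1992]
orientation: [-2.267, -2.175, 0.0]
contact_force: [1.1, -0.0, 0.6]
width: 1.0
gripper_force: 0.0
```

Request:
apply_moves:
  targets:
    - [[40, -5, 0], [0, 0, 0], 0.0]
    - [[80, -10, 0], [0, 0, 0], 0.0]
    - [[120, -15, 0], [0, 0, 0], 0.0]
    - [[160, -20, 0], [0, 0, 0], 0.0]
    - [[200, -25, 0], [0, 0, 0], 0.0]

```text
clock: 2.18
tool_pos: [0.4799, 0.1883, 0.1991]
orientation: [2.267, 2.175, -0.001]
contact_force: [0.4, -0.1, 0.2]
width: 1.0
gripper_force: 0.0
```

Request:
apply_moves:
  targets:
    - [[40, -5, 10], [0, 0, 0], 0.0]
    - [[80, -10, 20], [0, 0, 0], 0.0]
    - [[120, -15, 30], [0, 0, 0], 0.0]
    - [[160, -20, 40], [0, 0, 0], 0.0]
    - [[175, -24, 50], [0, 0, 0], 0.0]

```text
clock: 2.6
tool_pos: [0.4624, 0.3691, 0.1488]
orientation: [-2.259, -2.179, -0.005]
contact_force: [-0.3, 0.9, 0.6]
width: 1.0
gripper_force: 0.0
```

Run:
```python
from h import *
cap('top');go(.460,.376,.10,-2);go(.460,.376,.021,-2)
```

```text
t 2.65 pos [0.4608 0.3696 0.147 ] shift [ 6.3 -0.9 47. ] turn [-0.14 -0.18  0.04] F [-1.3  2.5 -0.6] w 1.005 gf 0.0
t 2.65 pos [0.4608 0.3696 0.147 ] shift [  6.   -0.7 126. ] turn [-0.14 -0.18  0.04] F [-1.3  2.5 -0.6] w 1.005 gf 0.0
```

Request:
apply_moves:
  targets:
    - [[6, -1, 30], [0, 0, 0], 0.2]
    - [[6, -1, 60], [0, 0, 0], 0.2]
    - [[6, -1, 85], [0, 0, 0], 0.2]
    - [[6, -1, 105], [0, 0, 0], 0.2]
    - [[6, -1, 115], [0, 0, 0], 0.2]
  grip_force: 30

```text
clock: 3.07
tool_pos: [0.4621, 0.3672, 0.0316]
orientation: [2.267, 2.175, -0.006]
contact_force: [0.2, 0.3, 1.1]
width: 0.801
gripper_force: 0.0
```

```bash
python3 - <<'E'
from h import *
cap('side','s1');go(.460,.376,.021,-2)
E
python3 -c "
import cv2;i=cv2.imread('pics/s1.png')[100:250,140:340];cv2.imwrite('pics/s1c.png',cv2.resize(i,(800,600),interpolation=2))"
```

```text
t 3.12 pos [0.4618 0.3671 0.031 ] shift [ 8.9 -2.1 10. ] turn [-0.19  0.19 -0.35] F [ 0.3 -0.2 -1.3] w 0.8 gf 0.0
```

View pics/s1c.png

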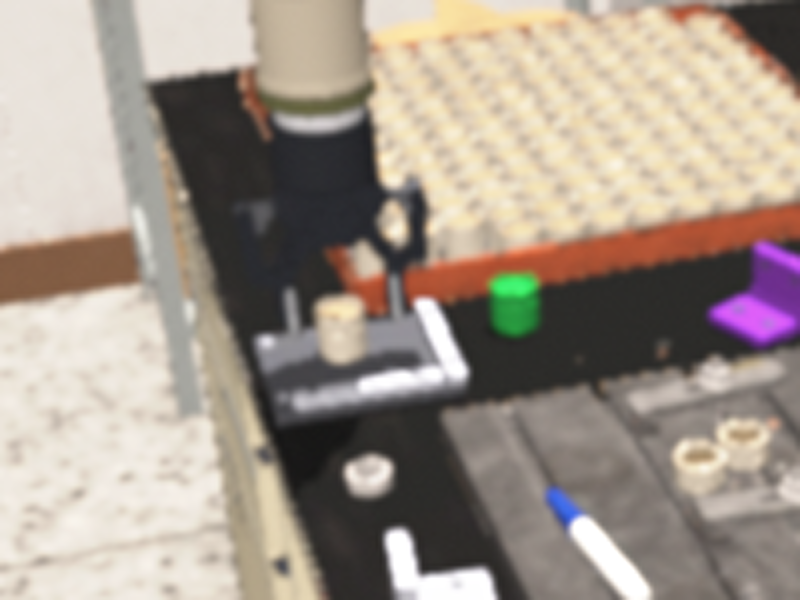

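The fingers straddle the bush at (340,330) in the crop. I need 9 mm more along y and 8 mm down, then the grip.

Request:
apply_moves:
  targets:
    - [[9, -2, 3], [0, 0, 0], 0.2]
    - [[9, -2, 8], [0, 0, 0], 0.2]
    - [[9, -2, 8], [0, 0, 0], 0.7]
    - [[9, -2, 8], [0, 0, 0], 0.7]
    - [[9, -2, 8], [0, 0, 0], 0.7]
  grip_force: 30

```text
clock: 3.53
tool_pos: [0.4618, 0.3777, 0.0272]
orientation: [2.267, 2.175, 0.002]
contact_force: [-1.6, -0.4, 4.7]
width: 0.41
gripper_force: 29.4
```

Request:
apply_moves:
  targets:
    - [[0, 0, 0], [0, 0, 0], 0.8]
    - [[0, 0, 0], [0, 0, 0], 0.8]
    - [[0, 0, 0], [0, 0, 0], 0.8]
    - [[0, 0, -2], [0, 0, 0], 0.8]
    - [[0, 0, -5], [0, 0, 0], 0.8]

```text
clock: 3.95
tool_pos: [0.4614, 0.3772, 0.0315]
orientation: [2.267, 2.175, -0.0]
contact_force: [-0.0, 0.1, -1.0]
width: 0.402
gripper_force: 30.1
```

Request:
apply_moves:
  targets:
    - [[0, 0, -35], [0, 0, 0], 0.8]
    - [[0, 0, -70], [0, 0, 0], 0.8]
    - [[-35, 1, -85], [0, 0, -0.4], 0.8]
    - [[-75, 2, -85], [0, 0, -0.8], 0.8]
    - [[-115, 3, -85], [0, 0, -0.8], 0.8]

```text
clock: 4.37
tool_pos: [0.4599, 0.262, 0.1177]
orientation: [2.249, 2.193, 0.004]
contact_force: [0.3, -1.1, -1.3]
width: 0.408
gripper_force: 30.5
```

Request:
apply_moves:
  targets:
    - [[-41, 1, 0], [0, 0, 0], 0.8]
    - [[-82, 2, 0], [0, 0, 0], 0.8]
    - [[-123, 3, 0], [0, 0, 0], 0.8]
    - [[-164, 4, 0], [0, 0, 0], 0.8]
    - [[-205, 5, 0], [0, 0, 0], 0.8]

```text
clock: 4.78
tool_pos: [0.4587, 0.0555, 0.1166]
orientation: [2.251, 2.191, 0.0]
contact_force: [1.1, -0.1, -1.2]
width: 0.411
gripper_force: 30.5
```

Request:
apply_moves:
  targets:
    - [[-41, 1, 0], [0, 0, 0], 0.8]
    - [[-82, 2, 0], [0, 0, 0], 0.8]
    - [[-123, 3, 0], [0, 0, 0], 0.8]
    - [[-164, 4, 0], [0, 0, 0], 0.8]
    - [[-205, 5, 0], [0, 0, 0], 0.8]

```text
clock: 5.2
tool_pos: [0.458, -0.1498, 0.1165]
orientation: [2.251, 2.191, -0.0]
contact_force: [0.4, -0.5, 0.0]
width: 0.407
gripper_force: 30.5
```

Request:
apply_moves:
  targets:
    - [[-41, 1, 0], [0, 0, 0], 0.8]
    - [[-82, 2, 0], [0, 0, 0], 0.8]
    - [[-123, 3, 0], [0, 0, 0], 0.8]
    - [[-164, 4, 0], [0, 0, 0], 0.8]
    - [[-200, 5, 0], [0, 0, 0], 0.8]

```text
clock: 5.62
tool_pos: [0.457, -0.351, 0.1165]
orientation: [2.253, 2.189, -0.001]
contact_force: [1.1, 0.6, -1.0]
width: 0.407
gripper_force: 30.5
```

Request:
apply_moves:
  targets:
    - [[-30, 0, 0], [0, 0, 0], 0.8]
    - [[-55, 0, 10], [0, 0, 0], 0.8]
    - [[-55, 0, 20], [0, 0, 0], 0.8]
    - [[-55, 0, 30], [0, 0, 0], 0.8]
    - [[-55, 0, 30], [0, 0, 0], 0.8]

```text
clock: 6.03
tool_pos: [0.4554, -0.4014, 0.0843]
orientation: [-2.249, -2.189, 0.0]
contact_force: [-0.8, -0.3, -0.5]
width: 0.41
gripper_force: 30.5
```

Run:
```python
from h import *
go(.457,-.404,.030,-1.2)
```

```text
t 6.03 pos [ 0.4554 -0.4014  0.0843] shift [-2.7  1.8 54.3] turn [-0.14 -0.13 -0.35] F [-0.8 -0.3 -0.5] w 0.41 gf 30.5
```

Request:
apply_moves:
  targets:
    - [[0, 0, 20], [0, 0, 0], 0.8]
    - [[0, 0, 35], [0, 0, 0], 0.8]
    - [[0, 0, 45], [0, 0, 0], 0.8]
    - [[0, 0, 50], [0, 0, 0], 0.8]
    - [[0, 0, 50], [0, 0, 0], 0.8]

```text
clock: 6.45
tool_pos: [0.4566, -0.4014, 0.0356]
orientation: [-2.248, -2.192, 0.0]
contact_force: [0.1, -0.2, -0.2]
width: 0.408
gripper_force: 30.5
```

Run:
```python
from h import *
p,d=cap('side','s2');go(.457,-.404,.0245,-1.2)
i=p[300:420,240:400];cv2.imwrite('pics/s2c.png',cv2.resize(i,(800,600),interpolation=2)[:,:,::-1])
```

```text
t 6.5 pos [ 0.4568 -0.4019  0.0363] shift [-2.1  0.2 11.8] turn [-0.03 -0.03 -0.29] F [-0.4 -1.  -0.8] w 0.409 gf 30.5
```

View pics/s2c.png

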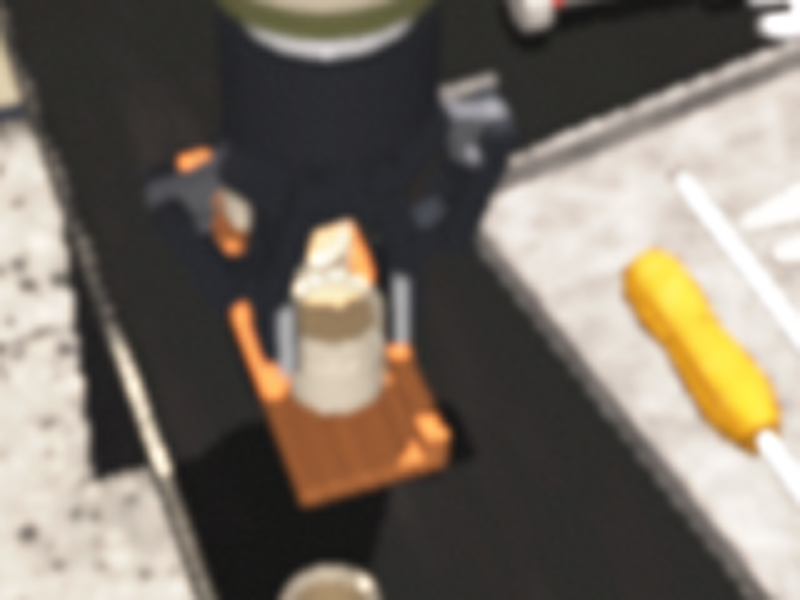

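The bush (340,360) is held upright above the board, clear of bush b. I lower it gently.

Request:
apply_moves:
  targets:
    - [[0, 0, 4], [0, 0, -0.3], 0.8]
    - [[0, 0, 7], [0, 0, -0.3], 0.8]
    - [[0, 0, 9], [0, 0, -0.3], 0.8]
    - [[0, 0, 10], [0, 0, -0.3], 0.8]
    - [[0, 0, 10], [0, 0, -0.3], 0.8]

```text
clock: 6.92
tool_pos: [0.4564, -0.4027, 0.0262]
orientation: [-2.246, -2.197, 0.0]
contact_force: [0.5, -0.5, -0.9]
width: 0.413
gripper_force: 30.5
```

Request:
apply_moves:
  targets:
    - [[0, 0, 0.5], [0, 0, 0], 0.8]
    - [[0, 0, 1], [0, 0, 0], 0.8]
    - [[0, 0, 1], [0, 0, 0], 0.8]

```text
clock: 7.17
tool_pos: [0.4566, -0.4028, 0.0253]
orientation: [2.246, 2.197, 0.0]
contact_force: [-0.3, -0.4, -0.7]
width: 0.412
gripper_force: 30.5
```

Request:
apply_moves:
  targets:
    - [[0, 0, 0.5], [0, 0, 0], 0.8]
    - [[0, 0, 1], [0, 0, 0], 0.8]
    - [[0, 0, 1], [0, 0, 0], 0.8]

```text
clock: 7.42
tool_pos: [0.4566, -0.4028, 0.0252]
orientation: [2.245, 2.196, -0.001]
contact_force: [-2.1, 1.4, 10.0]
width: 0.411
gripper_force: 31.5
```

Request:
apply_moves:
  targets:
    - [[0, 0, 0.5], [0, 0, 0], 0.8]
    - [[0, 0, 0.5], [0, 0, 0], 0.8]

```text
clock: 7.58
tool_pos: [0.4566, -0.4028, 0.0252]
orientation: [2.245, 2.196, -0.001]
contact_force: [-3.1, 1.8, 16.3]
width: 0.41
gripper_force: 32.0
```

Request:
apply_moves:
  targets:
    - [[0, 0, 0.5], [0, 0, 0], 0.8]
    - [[0, 0, 0.5], [0, 0, 0], 0.8]

```text
clock: 7.75
tool_pos: [0.4566, -0.4029, 0.0252]
orientation: [2.245, 2.196, -0.001]
contact_force: [-4.8, 3.4, 21.0]
width: 0.413
gripper_force: 32.5
```

Request:
apply_moves:
  targets:
    - [[0, 0, -1.7], [0, 0, 0], 0.8]
    - [[0, 1, -1.7], [0, 0, 0], 0.8]
    - [[0, 2, -1.7], [0, 0, 0], 0.8]
    - [[0, 2, -1.7], [0, 0, 0], 0.8]

```text
clock: 8.08
tool_pos: [0.458, -0.4029, 0.0253]
orientation: [-2.246, -2.196, 0.002]
contact_force: [-4.1, 0.6, 8.8]
width: 0.409
gripper_force: 31.4
```

Request:
apply_moves:
  targets:
    - [[0, 1, 0], [0, 0, 0], 0.8]
    - [[0, 1, 0], [0, 0, 0], 0.8]

```text
clock: 8.25
tool_pos: [0.4581, -0.4029, 0.0253]
orientation: [-2.245, -2.195, 0.004]
contact_force: [-4.9, 0.6, 11.9]
width: 0.408
gripper_force: 31.6
```

Request:
apply_moves:
  targets:
    - [[0, 1, 0], [0, 0, 0], 0.8]
    - [[0, 1, 0], [0, 0, 0], 0.8]

```text
clock: 8.42
tool_pos: [0.4581, -0.4029, 0.0253]
orientation: [-2.245, -2.194, 0.005]
contact_force: [-7.9, 1.1, 14.6]
width: 0.407
gripper_force: 31.8
```

Request:
apply_moves:
  targets:
    - [[0, -0.8, -1], [0, 0, 0], 0.8]
    - [[5, -0.8, -1], [0, 0, 0], 0.8]
    - [[10, -0.8, -1], [0, 0, 0], 0.8]
    - [[15, -0.8, -1], [0, 0, 0], 0.8]
    - [[15, -0.8, -1], [0, 0, 0], 0.8]

```text
clock: 8.83
tool_pos: [0.4606, -0.3859, 0.0258]
orientation: [-2.243, -2.199, -0.001]
contact_force: [0.8, -0.5, -0.5]
width: 0.412
gripper_force: 30.5
```

Request:
apply_moves:
  targets:
    - [[3, 0, 0], [0, 0, 0], 0.8]
    - [[6, 0, 0], [0, 0, 0], 0.8]
    - [[9, 0, 0], [0, 0, 0], 0.8]
    - [[11, 0, 0], [0, 0, 0], 0.8]
    - [[11, 0, 0], [0, 0, 0], 0.8]

```text
clock: 9.25
tool_pos: [0.4604, -0.3762, 0.026]
orientation: [-2.245, -2.197, -0.0]
contact_force: [-0.5, -0.2, -0.2]
width: 0.408
gripper_force: 30.5
```

Request:
apply_moves:
  targets:
    - [[0, 1, 0], [0, 0, 0], 0.8]
    - [[0, 1, 0], [0, 0, 0], 0.8]

```text
clock: 9.42
tool_pos: [0.4609, -0.3767, 0.0259]
orientation: [-2.245, -2.196, 0.001]
contact_force: [-1.4, 1.0, -0.4]
width: 0.407
gripper_force: 30.5
```

Request:
apply_moves:
  targets:
    - [[0, 1, 0], [0, 0, 0], 0.8]
    - [[0, 1, 0], [0, 0, 0], 0.8]

```text
clock: 9.58
tool_pos: [0.461, -0.3767, 0.0258]
orientation: [-2.245, -2.195, 0.002]
contact_force: [-5.3, 0.8, 2.3]
width: 0.409
gripper_force: 30.7
```

Request:
apply_moves:
  targets:
    - [[0, 1, 0], [0, 0, 0], 0.8]
    - [[0, 1, 0], [0, 0, 0], 0.8]

```text
clock: 9.75
tool_pos: [0.4611, -0.3768, 0.0257]
orientation: [-2.244, -2.194, 0.004]
contact_force: [-7.9, 1.4, 4.2]
width: 0.408
gripper_force: 30.9
```

Request:
apply_moves:
  targets:
    - [[0, -1.2, 0], [0, 0, 0], 0.8]
    - [[2, -1.2, 0], [0, 0, 0], 0.8]
    - [[4, -1.2, 0], [0, 0, 0], 0.8]
    - [[4, -1.2, 0], [0, 0, 0], 0.8]

```text
clock: 10.08
tool_pos: [0.461, -0.3737, 0.0258]
orientation: [-2.247, -2.195, 0.003]
contact_force: [-5.6, -2.5, -0.7]
width: 0.411
gripper_force: 30.6
```

Request:
apply_moves:
  targets:
    - [[1.5, 0, 0], [0, 0, 0], 0.8]
    - [[3, 0, 0], [0, 0, 0], 0.8]
    - [[3, 0, 0], [0, 0, 0], 0.8]

```text
clock: 10.33
tool_pos: [0.4611, -0.3709, 0.0258]
orientation: [-2.247, -2.195, 0.003]
contact_force: [-5.1, -3.6, -0.5]
width: 0.414
gripper_force: 30.6
```

Request:
apply_moves:
  targets:
    - [[1, 0, 0], [0, 0, 0], 0.8]
    - [[2, 0, 0], [0, 0, 0], 0.8]
    - [[2, 0, 0], [0, 0, 0], 0.8]

```text
clock: 10.58
tool_pos: [0.4611, -0.3689, 0.0258]
orientation: [-2.247, -2.195, 0.003]
contact_force: [-5.3, -3.0, 0.2]
width: 0.408
gripper_force: 30.5
```

Run:
```python
from h import *
p,d=cap('top','t3');i=p[245:305,385:465];cv2.imwrite('pics/t3c.png',cv2.resize(i,(800,600),interpolation=2)[:,:,::-1])
go(.461,-.369,.0255,-1.2)
```

```text
t 10.63 pos [ 0.4611 -0.3689  0.0258] shift [-0.1 -0.1  0.3] turn [-0.1   0.06 -0.15] F [-5.6 -3.7 -0.9] w 0.41 gf 30.5
```

View pics/t3c.png

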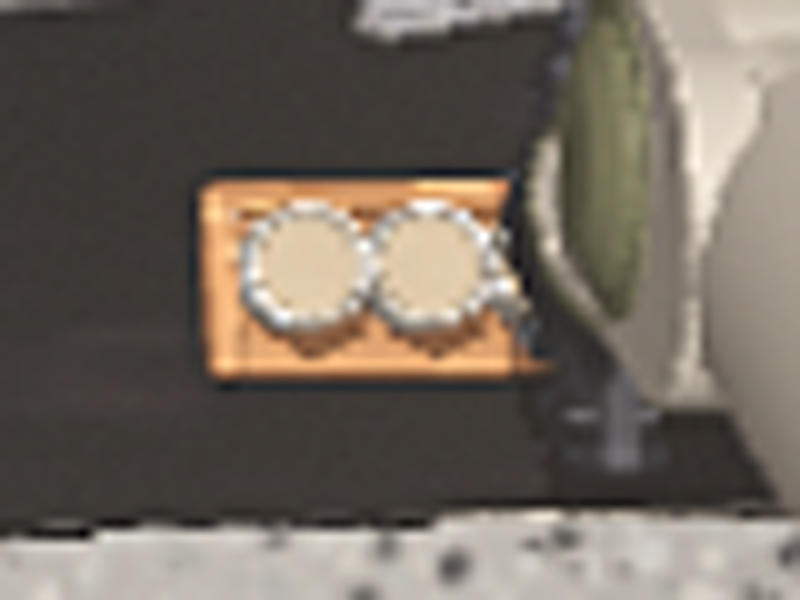

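Bush b (430,265) has almost closed on a (310,265). I keep sliding until the stop reacts.

Request:
apply_moves:
  targets:
    - [[1, 0, 0], [0, 0, 0], 0.8]
    - [[1, 0, 0], [0, 0, 0], 0.8]

```text
clock: 10.8
tool_pos: [0.4611, -0.3686, 0.0258]
orientation: [2.248, 2.195, -0.004]
contact_force: [-4.6, -6.4, -1.2]
width: 0.407
gripper_force: 30.5
```

Request:
apply_moves:
  targets:
    - [[1, 0, 0], [0, 0, 0], 0.8]
    - [[1, 0, 0], [0, 0, 0], 0.8]

```text
clock: 10.97
tool_pos: [0.4611, -0.3684, 0.0259]
orientation: [2.248, 2.194, -0.005]
contact_force: [-4.6, -8.1, -0.6]
width: 0.413
gripper_force: 30.5
```

Request:
apply_moves:
  targets:
    - [[1, 0, 0], [0, 0, 0], 0.8]
    - [[1, 0, 0], [0, 0, 0], 0.8]

```text
clock: 11.13
tool_pos: [0.4612, -0.3683, 0.026]
orientation: [2.248, 2.192, -0.005]
contact_force: [-4.3, -11.4, -2.0]
width: 0.411
gripper_force: 30.4
```

Request:
apply_moves:
  targets:
    - [[1, 0, 0], [0, 0, 0], 0.8]
    - [[1, 0, 0], [0, 0, 0], 0.8]

```text
clock: 11.3
tool_pos: [0.4612, -0.3681, 0.0261]
orientation: [2.248, 2.191, -0.006]
contact_force: [-5.4, -13.2, -2.3]
width: 0.409
gripper_force: 30.4
```

Request:
apply_moves:
  targets:
    - [[0, 0, 0.7], [0, 0, 0], 0.8]
    - [[0, 0, 1.2], [0, 0, 0], 0.8]
    - [[0, 0, 1.2], [0, 0, 0], 0.8]

```text
clock: 11.55
tool_pos: [0.4612, -0.3683, 0.0254]
orientation: [2.248, 2.19, -0.007]
contact_force: [-5.9, -12.1, 4.4]
width: 0.41
gripper_force: 31.0
```

Request:
apply_moves:
  targets:
    - [[-1.5, 0, 0.3], [0, 0, 0], 0.8]
    - [[-2.5, 0, 0.3], [0, 0, 0], 0.8]
    - [[-2.5, 0, 0.3], [0, 0, 0], 0.8]

```text
clock: 11.8
tool_pos: [0.4612, -0.3685, 0.0253]
orientation: [2.247, 2.194, -0.004]
contact_force: [-7.9, -4.7, 10.7]
width: 0.407
gripper_force: 31.5
```

Seated on the board, against the lip and the row. I release it with a slightly lower downforce.

Request:
apply_moves:
  targets:
    - [[-0.5, -0.5, -1], [0, 0, 0], 0.8]
    - [[-0.5, -0.5, -1], [0, 0, 0], 0.5]
    - [[-0.5, -0.5, -1], [0, 0, 0], 0.3]
    - [[-0.5, -0.5, -1], [0, 0, 0], 0.3]
    - [[-0.5, -0.5, -1], [0, 0, 0], 0.3]

```text
clock: 12.22
tool_pos: [0.4627, -0.3664, 0.0255]
orientation: [2.244, 2.197, 0.002]
contact_force: [-0.1, 0.2, 0.3]
width: 0.699
gripper_force: 0.0
```

Request:
apply_moves:
  targets:
    - [[0, 0, -20], [0, 0, 0], 0.3]
    - [[0, 0, -60], [0, 0, 0], 0.3]
    - [[20, 0, -95], [0, 0, 0], 0.3]
    - [[60, -5, -105], [0, 0, 0], 0.3]
    - [[100, -10, -105], [0, 0, 0], 0.3]

```text
clock: 12.63
tool_pos: [0.4558, -0.267, 0.1332]
orientation: [2.245, 2.189, 0.004]
contact_force: [1.1, 0.7, -0.1]
width: 0.7
gripper_force: 0.0
```

Request:
apply_moves:
  targets:
    - [[41, 0, 0], [0, 0, 0.5], 0.3]
    - [[82, 0, 0], [0, 0, 1], 0.3]
    - [[123, 0, 0], [0, 0, 1.5], 0.3]
    - [[164, 0, 0], [0, 0, 2], 0.3]
    - [[200, 0, 0], [0, 0, 2], 0.3]

```text
clock: 13.05
tool_pos: [0.4585, -0.0637, 0.1307]
orientation: [2.283, 2.158, 0.002]
contact_force: [0.6, 0.5, 0.6]
width: 0.7
gripper_force: 0.0
```

Run:
```python
from m import *
p,d=cap('top','t4')
a=p[245:305,385:465];b=p[245:305,270:350]
q,_=cap('side','s4');c=q[310:370,265:345]
R=lambda i:cv2.resize(i,(400,300),interpolation=2)
cv2.imwrite('pics/t4c.png',np.vstack([np.hstack([R(a),R(b)]),np.hstack([R(c),R(c)*0])])[:,:,::-1])
V=cloud('top',d)
for nm,x,y in(('c',.461,-.369),('a',.461,-.297),('b',.46,-.333)):
    m=(abs(V[...,0]-x)<.03)&(abs(V[...,1]-y)<.018)&(abs(V[...,2]-.045)<.012)
    print(nm,m.sum(),((np.nanmax(V[m],0)+np.nanmin(V[m],0))/2).round(4),np.nanmedian(V[m],0).round(4))
go(.430,.0345,.1,-6.3)
```

```text
c 121 [ 0.4607 -0.3691  0.0414] [ 0.4597 -0.3694  0.0402]
a 123 [ 0.4613 -0.2978  0.043 ] [ 0.4614 -0.2985  0.0411]
b 122 [ 0.46   -0.3327  0.043 ] [ 0.4602 -0.3342  0.041 ]
t 13.15 pos [ 0.4595 -0.0598  0.131 ] shift [ 92.7 -33.9  31.2] turn [ 0.12 -0.17  3.62] F [ 0.1 -0.7 -0.6] w 0.703 gf 0.0
```

View pics/t4c.png

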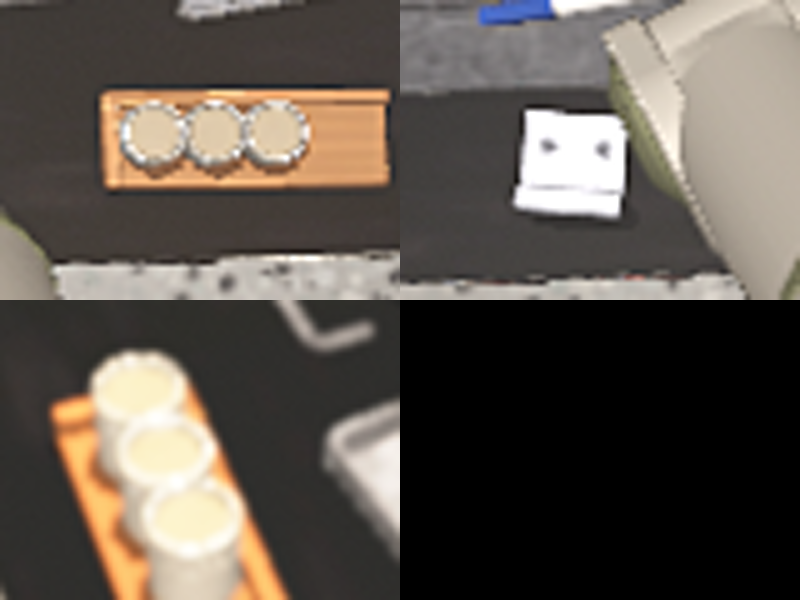

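The three bushes stand in a closed straight row against the stop (panel 1: 153, 215 and 275). The bracket is untouched, so I go to its leg.

Request:
apply_moves:
  targets:
    - [[35, -12, 5], [0, 0, 2], 0.3]
    - [[70, -25, 15], [0, 0, 3.6], 0.3]
    - [[90, -34, 30], [0, 0, 3.6], 0.3]
    - [[90, -34, 45], [0, 0, 3.6], 0.3]
    - [[90, -34, 55], [0, 0, 3.6], 0.3]

```text
clock: 13.57
tool_pos: [0.4294, 0.0266, 0.0747]
orientation: [-2.346, -2.088, -0.001]
contact_force: [1.1, -0.2, -0.2]
width: 0.699
gripper_force: 0.0
```

Run:
```python
from h import *
go(.430,.0345,.018,-6.3)
```

```text
t 13.57 pos [0.4294 0.0266 0.0747] shift [ 7.8 -0.3 56.7] turn [-0.   -0.04 -0.35] F [ 1.1 -0.2 -0.2] w 0.699 gf 0.0
```

Request:
apply_moves:
  targets:
    - [[8, 0, 10], [0, 0, 0], 0.3]
    - [[8, 0, 28], [0, 0, 0], 0.3]
    - [[8, 0, 43], [0, 0, 0], 0.3]
    - [[8, 0, 52], [0, 0, 0], 0.3]
    - [[8, 0, 56], [0, 0, 0], 0.3]
  grip_force: 60

```text
clock: 13.98
tool_pos: [0.4305, 0.0332, 0.0183]
orientation: [-2.349, -2.085, 0.002]
contact_force: [0.3, -0.8, -0.1]
width: 0.7
gripper_force: 0.0
```

Request:
apply_moves:
  targets:
    - [[0, 0, 0], [0, 0, 0], 0.6]
    - [[0, 0, 0], [0, 0, 0], 1.0]
    - [[0, 0, 0], [0, 0, 0], 1.0]
    - [[0, 0, 0], [0, 0, 0], 1.0]
    - [[0, 0, 0], [0, 0, 0], 1.0]
  grip_force: 60

```text
clock: 14.4
tool_pos: [0.4309, 0.033, 0.02]
orientation: [2.35, 2.084, 0.001]
contact_force: [-0.0, -0.3, 3.1]
width: 0.131
gripper_force: 58.9
```

Request:
apply_moves:
  targets:
    - [[0, 0, 0], [0, 0, 0], 1.0]
    - [[0, 0, 0], [0, 0, 0], 1.0]
    - [[0, 0, -3], [0, 0, 0], 1.0]
    - [[0, 0, -8], [0, 0, 0], 1.0]
    - [[0, 0, -8], [0, 0, 0], 1.0]

```text
clock: 14.82
tool_pos: [0.4305, 0.0329, 0.028]
orientation: [2.351, 2.084, 0.0]
contact_force: [-0.6, -0.8, -4.7]
width: 0.133
gripper_force: 58.7
```

Run:
```python
from h import *
go(.45,.36,.1,-1.9)
```

```text
t 14.82 pos [0.4305 0.0329 0.028 ] shift [327.1 -19.8 -72. ] turn [ 0.01  0.   -4.98] F [-0.6 -0.8 -4.7] w 0.133 gf 58.7
```

Request:
apply_moves:
  targets:
    - [[0, 0, -30], [0, 0, 0], 1.0]
    - [[10, 0, -55], [0, 0, -1], 1.0]
    - [[45, -2, -60], [0, 0, -2.5], 1.0]
    - [[80, -4, -60], [0, 0, -4], 1.0]
    - [[120, -5, -60], [0, 0, -5], 1.0]

```text
clock: 15.23
tool_pos: [0.44, 0.1519, 0.088]
orientation: [2.26, 2.181, -0.001]
contact_force: [1.7, -0.5, -4.7]
width: 0.13
gripper_force: 60.3
```

Request:
apply_moves:
  targets:
    - [[40, 2, 0], [0, 0, 0], 1.0]
    - [[80, 4, 0], [0, 0, 0], 1.0]
    - [[120, 5, 0], [0, 0, 0], 1.0]
    - [[160, 7, 0], [0, 0, 0], 1.0]
    - [[195, 8, 0], [0, 0, 0], 1.0]

```text
clock: 15.65
tool_pos: [0.4537, 0.35, 0.0872]
orientation: [-2.256, -2.185, 0.0]
contact_force: [0.9, -0.1, -4.7]
width: 0.13
gripper_force: 60.3
```

Request:
apply_moves:
  targets:
    - [[8, 0, 10], [0, 0, 0], 1.0]
    - [[8, 0, 20], [0, 0, 0], 1.0]
    - [[8, 0, 20], [0, 0, 0], 1.0]
    - [[8, 0, 20], [0, 0, 0], 1.0]
    - [[8, 0, 20], [0, 0, 0], 1.0]

```text
clock: 16.07
tool_pos: [0.4545, 0.3538, 0.0673]
orientation: [2.258, 2.183, -0.003]
contact_force: [0.6, -0.6, -3.4]
width: 0.128
gripper_force: 60.2
```

Run:
```python
from h import *
p,d=cap('top');q,_=cap('side')
R=lambda i:cv2.resize(i,(400,300),interpolation=2)
cv2.imwrite('pics/t5.png',np.hstack([R(p[245:305,165:245]),R(q[155:215,190:270])])[:,:,::-1])
go(.455,.355,.035,-1.9)
```

```text
t 16.17 pos [0.4549 0.3543 0.0678] shift [ 0.7  0.1 32.8] turn [ 0.01  0.03 -0.04] F [ 0.2 -0.6 -4.2] w 0.132 gf 60.2
```

View pics/t5.png

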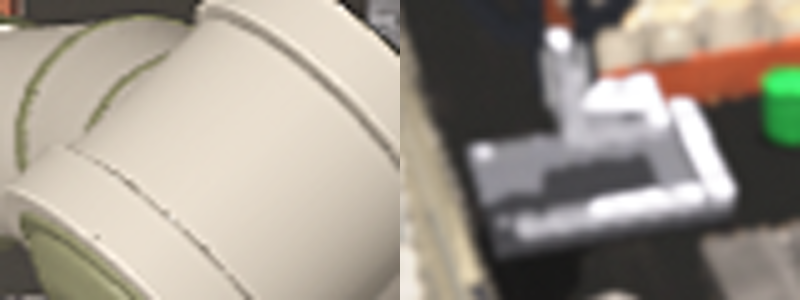

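The side view shows the bracket level over the plate at (600,110), clear of both fences. I lower it.

Request:
apply_moves:
  targets:
    - [[0, 0, 12], [0, 0, 0], 1.0]
    - [[0, 0, 22], [0, 0, 0], 1.0]
    - [[0, 0, 30], [0, 0, 0], 1.0]
    - [[0, 0, 34], [0, 0, 0], 1.0]
    - [[0, 0, 34], [0, 0, 0], 1.0]

```text
clock: 16.58
tool_pos: [0.4539, 0.355, 0.032]
orientation: [-2.257, -2.185, 0.004]
contact_force: [0.6, -0.4, -4.0]
width: 0.132
gripper_force: 60.1
```

Request:
apply_moves:
  targets:
    - [[0, 0, 1], [0, 0, 0], 1.0]
    - [[0, 0, 2], [0, 0, 0], 1.0]
    - [[0, 0, 2], [0, 0, 0], 1.0]

```text
clock: 16.83
tool_pos: [0.4546, 0.3556, 0.0315]
orientation: [-2.257, -2.185, -0.0]
contact_force: [-0.1, 0.1, -4.4]
width: 0.134
gripper_force: 60.1
```

Request:
apply_moves:
  targets:
    - [[0, 0, 1], [0, 0, 0], 1.0]
    - [[0, 0, 1], [0, 0, 0], 1.0]

```text
clock: 17.0
tool_pos: [0.4546, 0.3555, 0.0306]
orientation: [2.257, 2.185, 0.0]
contact_force: [-0.1, -0.6, -4.8]
width: 0.129
gripper_force: 60.1
```

Request:
apply_moves:
  targets:
    - [[0, 0, 1], [0, 0, 0], 1.0]
    - [[0, 0, 1], [0, 0, 0], 1.0]

```text
clock: 17.17
tool_pos: [0.4546, 0.3555, 0.0301]
orientation: [2.257, 2.185, 0.001]
contact_force: [-1.1, -1.4, 3.1]
width: 0.13
gripper_force: 61.2
```

Request:
apply_moves:
  targets:
    - [[0, 4, -0.3], [0, 0, 0], 1.0]
    - [[0, 8, -0.3], [0, 0, 0], 1.0]
    - [[0, 12, -0.3], [0, 0, 0], 1.0]
    - [[0, 12, -0.3], [0, 0, 0], 1.0]

```text
clock: 17.5
tool_pos: [0.467, 0.3555, 0.0301]
orientation: [-2.257, -2.184, -0.001]
contact_force: [-3.4, 0.2, 3.6]
width: 0.127
gripper_force: 61.5
```

Request:
apply_moves:
  targets:
    - [[0, 1, 0], [0, 0, 0], 1.0]
    - [[0, 2, 0], [0, 0, 0], 1.0]
    - [[0, 2, 0], [0, 0, 0], 1.0]

```text
clock: 17.75
tool_pos: [0.4678, 0.3555, 0.0301]
orientation: [-2.256, -2.185, 0.0]
contact_force: [-6.7, -0.5, 6.7]
width: 0.127
gripper_force: 61.9
```

Request:
apply_moves:
  targets:
    - [[0, 1, 0], [0, 0, 0], 1.0]
    - [[0, 2, 0], [0, 0, 0], 1.0]
    - [[0, 2, 0], [0, 0, 0], 1.0]

```text
clock: 18.0
tool_pos: [0.4697, 0.3555, 0.0301]
orientation: [-2.256, -2.185, 0.0]
contact_force: [-6.0, 0.8, 5.8]
width: 0.125
gripper_force: 61.9
```

Request:
apply_moves:
  targets:
    - [[0, 1, -0.4], [0, 0, 0], 1.0]
    - [[0, 1, -0.4], [0, 0, 0], 1.0]

```text
clock: 18.17
tool_pos: [0.4712, 0.3553, 0.0301]
orientation: [-2.256, -2.185, 0.0]
contact_force: [-4.0, 1.1, 1.1]
width: 0.133
gripper_force: 61.2
```

Request:
apply_moves:
  targets:
    - [[0, 1, 0], [0, 0, 0], 1.0]
    - [[0, 1, 0], [0, 0, 0], 1.0]

```text
clock: 18.33
tool_pos: [0.4712, 0.3553, 0.0301]
orientation: [-2.255, -2.185, 0.002]
contact_force: [-8.1, 0.2, 4.7]
width: 0.132
gripper_force: 61.6
```

Request:
apply_moves:
  targets:
    - [[0, 1, 0], [0, 0, 0], 1.0]
    - [[0, 1, 0], [0, 0, 0], 1.0]

```text
clock: 18.5
tool_pos: [0.4712, 0.3553, 0.0302]
orientation: [-2.254, -2.185, 0.003]
contact_force: [-11.8, 0.9, 6.1]
width: 0.128
gripper_force: 61.9
```

Request:
apply_moves:
  targets:
    - [[0, 1, 0], [0, 0, 0], 1.0]
    - [[0, 1, 0], [0, 0, 0], 1.0]

```text
clock: 18.67
tool_pos: [0.4712, 0.3553, 0.0302]
orientation: [-2.253, -2.185, 0.005]
contact_force: [-14.5, 0.4, 8.9]
width: 0.132
gripper_force: 62.3
```

Request:
apply_moves:
  targets:
    - [[0, -2.5, -0.4], [0, 0, 0], 1.0]
    - [[-4, -2.5, -0.4], [0, 0, 0], 1.0]
    - [[-8, -2.5, -0.4], [0, 0, 0], 1.0]
    - [[-12, -2.5, -0.4], [0, 0, 0], 1.0]
    - [[-12, -2.5, -0.4], [0, 0, 0], 1.0]

```text
clock: 19.08
tool_pos: [0.4709, 0.3434, 0.0303]
orientation: [-2.255, -2.185, -0.0]
contact_force: [-5.3, 3.7, -2.7]
width: 0.129
gripper_force: 60.7
```

Request:
apply_moves:
  targets:
    - [[-1, 0, 0], [0, 0, 0], 1.0]
    - [[-2, 0, 0], [0, 0, 0], 1.0]
    - [[-2, 0, 0], [0, 0, 0], 1.0]

```text
clock: 19.33
tool_pos: [0.4708, 0.3422, 0.0304]
orientation: [-2.254, -2.185, -0.002]
contact_force: [-6.1, 4.3, -2.2]
width: 0.13
gripper_force: 60.5
```

Run:
```python
from h import *
go(.4712,.339,.0301,-1.9);print(ctrl.get_state()['wrist_torque'].round(3))
```

```text
t 19.33 pos [0.4708 0.3422 0.0304] shift [-3.2  0.5  0.3] turn [-0.06 -0.14  0.11] F [-6.1  4.3 -2.2] w 0.13 gf 60.5
[0.99  1.449 0.066]
```

Request:
apply_moves:
  targets:
    - [[-1, 0, 0.2], [0, 0, 0], 1.0]
    - [[-1, 0, 0.2], [0, 0, 0], 1.0]

```text
clock: 19.5
tool_pos: [0.4707, 0.3419, 0.0303]
orientation: [-2.253, -2.185, -0.003]
contact_force: [-7.1, 6.2, -2.6]
width: 0.128
gripper_force: 60.7
```

Request:
apply_moves:
  targets:
    - [[-1, 0, 0], [0, 0, 0], 1.0]
    - [[-1, 0, 0], [0, 0, 0], 1.0]

```text
clock: 19.67
tool_pos: [0.4707, 0.3409, 0.0303]
orientation: [-2.253, -2.185, -0.003]
contact_force: [-6.2, 5.9, -2.8]
width: 0.129
gripper_force: 60.7
```

Request:
apply_moves:
  targets:
    - [[-1, 0, 0], [0, 0, 0], 1.0]
    - [[-1, 0, 0], [0, 0, 0], 1.0]

```text
clock: 19.83
tool_pos: [0.4707, 0.3399, 0.0304]
orientation: [-2.253, -2.185, -0.003]
contact_force: [-6.8, 6.0, -2.2]
width: 0.132
gripper_force: 60.7
```

Request:
apply_moves:
  targets:
    - [[-1, 0, 0], [0, 0, 0], 1.0]
    - [[-1, 0, 0], [0, 0, 0], 1.0]

```text
clock: 20.0
tool_pos: [0.4706, 0.3389, 0.0304]
orientation: [-2.253, -2.185, -0.003]
contact_force: [-6.4, 5.6, -2.9]
width: 0.127
gripper_force: 60.7
```

Still sliding steadily on friction, so I continue.

Request:
apply_moves:
  targets:
    - [[-1, 0, 0], [0, 0, 0], 1.0]
    - [[-1, 0, 0], [0, 0, 0], 1.0]

```text
clock: 20.17
tool_pos: [0.4706, 0.3379, 0.0304]
orientation: [-2.253, -2.185, -0.003]
contact_force: [-6.4, 6.5, -1.5]
width: 0.129
gripper_force: 60.7
```

Request:
apply_moves:
  targets:
    - [[-1, 0, 0], [0, 0, 0], 1.0]
    - [[-1, 0, 0], [0, 0, 0], 1.0]

```text
clock: 20.33
tool_pos: [0.4706, 0.3378, 0.0305]
orientation: [-2.252, -2.185, -0.005]
contact_force: [-6.9, 8.3, -2.8]
width: 0.134
gripper_force: 60.4
```

Request:
apply_moves:
  targets:
    - [[-1, 0, 0], [0, 0, 0], 1.0]
    - [[-1, 0, 0], [0, 0, 0], 1.0]

```text
clock: 20.5
tool_pos: [0.4706, 0.3377, 0.0305]
orientation: [-2.251, -2.184, -0.007]
contact_force: [-7.1, 9.7, -4.5]
width: 0.13
gripper_force: 60.2
```

Request:
apply_moves:
  targets:
    - [[-1, 0, 0], [0, 0, 0], 1.0]
    - [[-1, 0, 0], [0, 0, 0], 1.0]

```text
clock: 20.67
tool_pos: [0.4707, 0.3377, 0.0306]
orientation: [-2.25, -2.184, -0.009]
contact_force: [-6.4, 11.7, -5.1]
width: 0.127
gripper_force: 60.0
```

Request:
apply_moves:
  targets:
    - [[0, 0, 0.6], [0, 0, 0], 1.0]
    - [[0, 0, 1.2], [0, 0, 0], 1.0]
    - [[0, 2, 1.2], [0, 0, 0], 1.0]
    - [[0, 2, 1.2], [0, 0, 0], 1.0]

```text
clock: 21.0
tool_pos: [0.4706, 0.3379, 0.0303]
orientation: [-2.248, -2.185, -0.006]
contact_force: [-15.2, 10.3, 9.5]
width: 0.129
gripper_force: 62.4
```

Run:
```python
from h import *
s=ctrl.get_state();go(*s['tool_pos'],-1.9);print(s['wrist_torque'].round(3))
```

```text
t 21.0 pos [0.4706 0.3379 0.0303] shift [0. 0. 0.] turn [-0.11 -0.43  0.28] F [-15.2  10.3   9.5] w 0.129 gf 62.4
[2.164 3.097 0.012]
```

Request:
apply_moves:
  targets:
    - [[-1, 0, 0], [-0.1, -0.4, 0], 1.0]
    - [[-2, 0.5, 0], [-0.2, -0.8, 0], 1.0]
    - [[-3, 0.5, 0], [-0.2, -0.8, 0], 1.0]
    - [[-3, 0.5, 0], [-0.2, -0.8, 0], 1.0]

```text
clock: 21.33
tool_pos: [0.4707, 0.3377, 0.0302]
orientation: [2.25, 2.19, -0.0]
contact_force: [-16.1, 17.2, 3.6]
width: 0.132
gripper_force: 61.4
```

Run:
```python
from h import *
s=ctrl.get_state();go(*s['tool_pos'],-1.9);print(s['wrist_torque'].round(3))
q,_=cap('side');cv2.imwrite('pics/s6.png',cv2.resize(q[150:225,185:285],(800,600),interpolation=2)[:,:,::-1])
```

```text
t 21.33 pos [0.4707 0.3377 0.0302] shift [0. 0. 0.] turn [0.08 0.08 0.36] F [-16.1  17.2   3.6] w 0.132 gf 61.4
[ 3.959  3.283 -0.057]
```

View pics/s6.png

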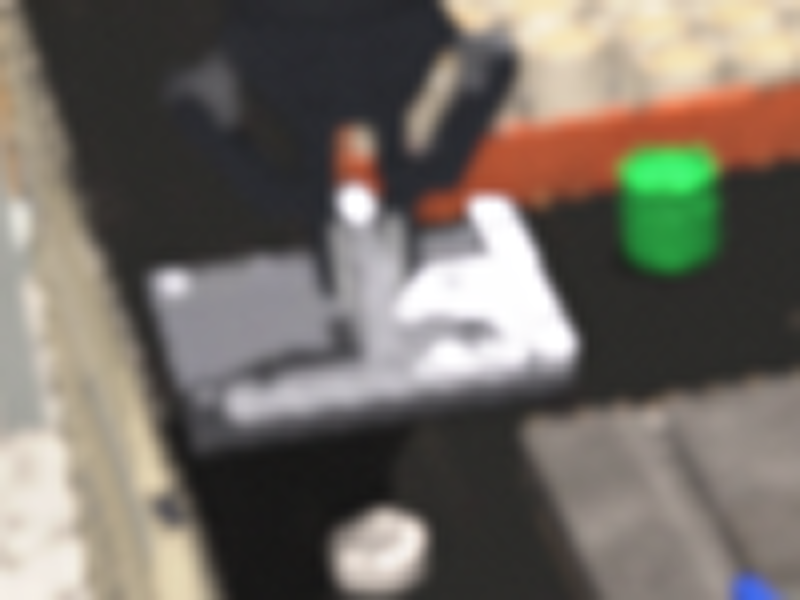

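The bracket sits in the corner: its foot meets the back fence near (540,300) and the side fence near (430,350), level. A short settle, then I hand in.

Request:
apply_moves:
  targets:
    - [[0, 0, 0.2], [0, 0, 0], 1.0]
    - [[0, 0, 0.2], [0, 0, 0], 1.0]
    - [[0, 0, 0.2], [0, 0, 0], 1.0]
    - [[0, 0, 0.2], [0, 0, 0], 1.0]

```text
clock: 21.72
tool_pos: [0.4707, 0.3378, 0.0302]
orientation: [2.249, 2.19, 0.0]
contact_force: [-16.4, 16.6, 6.0]
width: 0.131
gripper_force: 61.8
```

Run:
```python
from h import *
s=ctrl.get_state();go(*s['tool_pos'],-1.9)
print(ctrl.close_job())
```

```text
t 21.72 pos [0.4707 0.3378 0.0302] shift [0. 0. 0.] turn [0.09 0.08 0.36] F [-16.4  16.6   6. ] w 0.131 gf 61.8
the job is handed in; nothing more can be done
None
```

I handed the job in at 21.7 s: the three bushes stand in a closed row against the end stop, and the gripper is still holding the bracket in the nest corner, pressing it with about 16 N on each fence; the hand-in returned no verdict.

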